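Pull the sprung retaining clip off the bead grinder's spindle with the hooked pick

TASK

Take the hooked pick from its wooden rest and use its hook to pull the sprung wire retaining clip by its eye out of the groove of the grinder's spindle, so that it snaps off the spindle and is left on the grinder or the bench. Then put the pick back in its rest or lay it on the bench clear of the grinder. Do not touch the clip with the gripper, and do not knock the bottles over.

Things in the scene. Friction and masses are not known exactly. Their poses are not given: they have to be found in the camera images.
- grinder: Flat bead grinder, fixed: grey housing 150 x 130 mm, top at 38 mm; lap disc 140 mm across, top at 52 mm; hub 32 mm across up to 77 mm; spindle groove 22 mm across from 77 to 86 mm; round head 34 mm across up to 95 mm. Origin on the bench under the spindle axis, z up. Its heading says nothing of the clip's.
- spindle (a point): Point on the grinder's vertical spindle axis at the height of the middle of the seated clip (80.5 mm above the bench).
- clip: Loose spring-steel clip of 7 mm round wire, flat, 76 mm long, seated in the groove. Origin: centre of its C-ring, on the spindle axis when seated. +x: toward the ring's open mouth; -x: toward the pull eye. It comes off only by a pull along its own -x, level, against some 5 to 15 N over 10 mm; then it snaps free and drops.
- clip_eye (a point): Centre of the clip's pull eye, 35 mm from the clip's origin on its -x side. The opening is 31 mm long (clip x) and 27 mm wide; the wire round it is 7 mm thick. It droops a few mm in the loose groove; under it some 20 mm are free down to the lap disc.
- pick: Loose hooked pick, 0.12 kg. Wooden handle 90 x 20 x 20 mm; origin at the handle's centre, 60 mm above the bench in the rest; +x along the tool toward the hook, z up. A level steel shank 8 mm thick runs out to x = 111 mm and bends down to the tip. In the rest the handle is free to grasp from above between x = -31 and +45 mm.
- hook_tip (a point): Lower end of the pick's hook: in the pick's frame 108 mm along x and 32 mm below the handle's axis. The hook is 8 mm thick and 28 mm deep below the shank's underside.
- pick_rest: Wooden rest, fixed: base 150 x 50 x 10 mm. Origin on the bench under the middle of the resting pick's handle, same heading as the pick. Rear post at x = -37 mm, notch 28 mm wide, floor at 50 mm, cheeks to 63 mm; front post at x = 82 mm, notch 16 mm wide, floor at 56 mm, cheeks to 67 mm.
- white_bottle: Bystander: white squeeze bottle, 46 mm across, 140 mm tall, standing loose behind the work. Origin at its foot's centre.
- slip_bottle: Bystander: dark bottle, 56 mm across, 160 mm tall, standing loose on the left. Origin at its foot's centre.
Mind the look-alikes: they are no part of the job. Of the things that look like the clip, the larger one is meant.

How it is judged:
By the outcome, as a careful person would: the job done as asked, in the order asked, and still so for the second after the job is handed in, with the robot touching nothing.
It also fails if it takes over 67 s, if anything falls off the work surface, if the arm or the gripper's body presses on something with over 40 N, if the wrist force passes 120 N, or if a joint passes its speed limit or range.

ROBOT

A 6-joint arm with a two-finger parallel gripper is mounted at the origin on a cart in front of the work surface, level with it; the furniture and walls round the work are solid. World frame = base frame: x ahead of the robot, y to its left, z up, the work surface at z = 0. Lengths are in m, angles in rad, forces in N, time in s.
With the tool pointing down it reaches from about 0.275 to 0.825 m from the base axis. Payload 4.9 kg.
Tool frame: the origin (TCP) lies between the finger pads; the fingertips stand 19 mm ahead of it and the grasp point (between the pads) is the TCP; x points along the fingers, y is the direction in which the jaws open and shut, and the axes are right-handed (so a half turn about x gives the same grasp; the last joint's range is limited). The gripper opens to 85 mm and grips with 20 to 120 N. Pads are 22 mm wide; open, the fingers measure 114 mm over their backs; the gripper's body (76 mm by 85 mm) begins 54 mm behind the grasp point. The pads swing forward as they close: fully open they stand 13 mm farther back than shut.
Start: joints at [-1.363, 0.326, -0.193, 1.052, 0, 1.437], TCP at [0.184, -0.518, 0.25] pointing down, gripper open.
Joint ranges: [-2.65, 2.65], [-0.97, 1.79], [-1.3, 1.35], [-1.93, 2.1], [-1.47, 1.37], [-3.14, 3.14]. Speed limits (rad/s): [2.57, 2.57, 3.14, 3.14, 3.14, 3.14].

INTERFACE

Orientations are given as a unit quaternion [w, x, y, z].
In Python, from workcell import sense, get_image, job_done gives the robot as it stands.
- The arm moves only by the shell command python3 -m pendant 'ROWS'. ROWS is JSON, a list that holds one entry, the list of rows, each a list of 7 numbers: the closure, from 0 (fully open) to 1 (shut), then the shift along the tool's x, y, z in cm, then the turn, a rotation vector about the tool's x, y, z in degrees. In form: [[[hand, x, y, z, rx, ry, rz], ...]]. A call has 1 to 10 rows; each row shifts and turns the commanded pose from where the row before left it, along the tool's axes as they then stand; what a row does not reach is not made up. A row lasts 1/12 s, in which the tool goes at most 41.7 mm and 7.16 degrees, less where a joint would pass 70% of its speed; a pose out of reach is approached as far as the arm can. A call with a gripper value outside its range is refused whole. The fingers move at their own pace and stop on an object; the grip force is fixed at half the most. Time passes only in rows, so rows that do not move let the fingers close. It gives the time, the measured TCP pose, the force and the opening at its end, in the units of the state.
- sense(): the state, without advancing time (a new reading comes with each control period).
- get_image(name): name is "scene" or "top" or "wrist"; returns a dict with "img" (384x512x3 uint8, red, green, blue), "z_map" (384x512 float32, m along the optical axis (not along the pixel's ray), 0 where there is no reading), "fx", "fy", "cx", "cy" (pixels), "k1" (the pictures are not rectified: a ray, as slopes to the right and down, at radius r is drawn at 1 + k1 r^2 times it, then the intrinsics apply), "rvec" (rotation vector, rad) and "tvec" (3), from world to camera coordinates, as OpenCV has them; the wrist camera has in their place "tool_from_camera" (4x4, takes a point from camera to tool coordinates, whose origin is the TCP and whose axes are the tool frame's). Camera axes: x right, y down, z forward; pixel columns grow to the right and rows downward; lengths in m; the calibration is good to about 2 mm. A picture is of the moment at which its call begins: read the wrist's pose just before it.
- job_done(): hands the job in, once; it reports no verdict.
The state is a dict: "time": time; "joint_positions": joint angles; "qvel": joint speeds; "joint_torque": joint torques, N m; "ee_pos": TCP position; "tool_rot": TCP orientation; "ft_force": force on the tool from outside, world axes, zero at the start; "torque": the same for the moment, N m; "opening": finger opening in m.
Only numpy, scipy, OpenCV 4.12 (cv2) and the standard library are available. Lean on these libraries where they do the work, as an engineer would, in place of code of your own. Each camera call takes 0.05 s, during which the arm holds its last target.

## Working session

There is one attempt and no reset: what is moved stays moved. The work goes in short steps, Python scripts to look and compute and a shell command to move; the robot and the scene stay as the last step left them, time stands still between calls to the robot, and variables do not carry over. Pictures are saved under pics/ and viewed, and the job is handed in when it is done.

```bash
mkdir -p pics; ls
cat > h.py <<'E'
import numpy as np, cv2
from workcell import sense, get_image
def save(n,f,crop=None,s=1):
    d=get_image(n); im=cv2.cvtColor(d['img'],cv2.COLOR_RGB2BGR)
    if crop: 
        a,b,c,e=crop; im=im[b:e,a:c]
    cv2.imwrite('pics/'+f,cv2.resize(im,None,fx=s,fy=s,interpolation=cv2.INTER_CUBIC)); return d
def Rq(q):
    w,x,y,z=q
    from scipy.spatial.transform import Rotation as R
    return R.from_quat([x,y,z,w]).as_matrix()
def rays(d,px,st=None):
    px=np.atleast_2d(np.array(px,float))
    u=(px[:,0]-d['cx'])/d['fx']; v=(px[:,1]-d['cy'])/d['fy']
    x,y=u.copy(),v.copy()
    for _ in range(20):
        r=1+d['k1']*(x*x+y*y); x=u/r;y=v/r
    c=np.stack([x,y,np.ones_like(x)],1)
    if 'tool_from_camera' in d:
        T=np.array(d['tool_from_camera']); Rt=Rq(st['tool_rot'])
        return Rt@T[:3,3]+np.array(st['ee_pos']), c@(Rt@T[:3,:3]).T, c
    Rm=cv2.Rodrigues(np.array(d['rvec'],float))[0]; t=np.array(d['tvec'],float).ravel()
    return -Rm.T@t, c@Rm, c
def onplane(d,px,z,st=None):
    o,w,_=rays(d,px,st); s=(z-o[2])/w[:,2]; return o+w*s[:,None]
def bydepth(d,px,st=None):
    o,w,_=rays(d,px,st); px=np.atleast_2d(px).astype(int)
    return o+w*d['z_map'][px[:,1],px[:,0]][:,None]
E
python3 - <<'E'
from h import *
save('top','top0.png',s=1.5);save('scene','scene0.png',s=1.5);save('wrist','wrist0.png',s=1.5)
s=sense();print(s)
E
```

```text
pics
{'time': 0.15, 'joint_positions': array([-1.36319158e+00,  3.26766806e-01, -1.93332466e-01,  1.05199740e+00,
       -6.43450709e-06,  1.43658864e+00]), 'qvel': array([ 0.00083716, -0.00085668,  0.00304035, -0.00047653, -0.00057511,
       -0.00111287]), 'joint_torque': array([ 1.18749860e-03, -4.43698597e+01,  2.62668836e+01,  1.03219305e-02,
       -6.68786106e-05, -1.07480497e-05]), 'ee_pos': array([ 0.18427837, -0.5177809 ,  0.24969366]), 'tool_rot': array([-0.11980212, -0.69678569, -0.12072081,  0.69682397]), 'ft_force': array([-0.46141376,  0.34098686,  0.05189354]), 'torque': array([0.00081252, 0.00284385, 0.03171279]), 'opening': 0.08543383242779329}
```

View pics/top0.png

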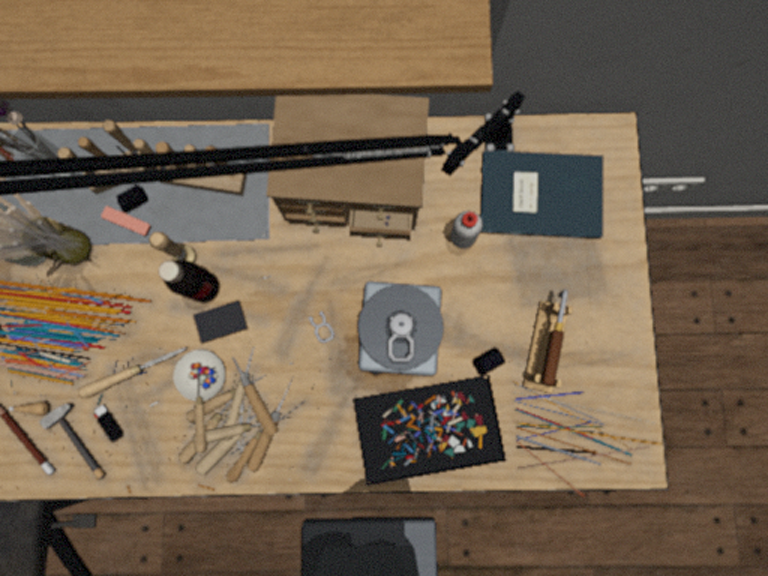

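View pics/scene0.png

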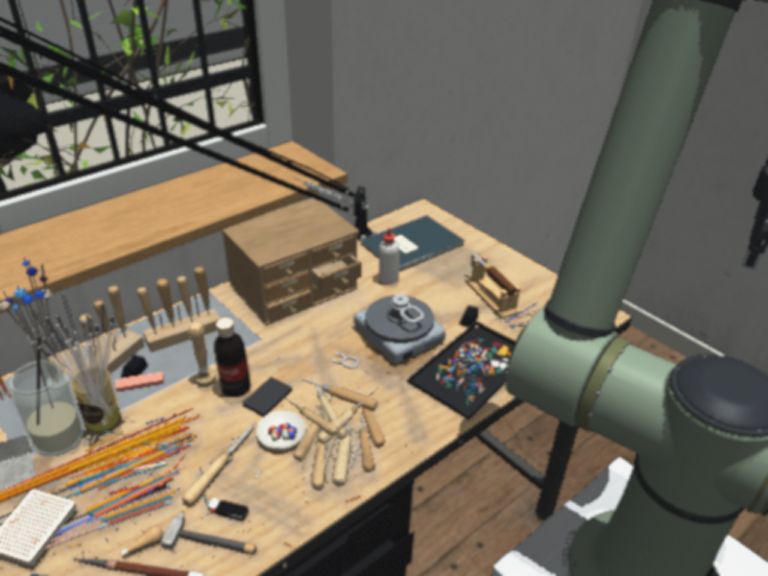

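View pics/wrist0.png

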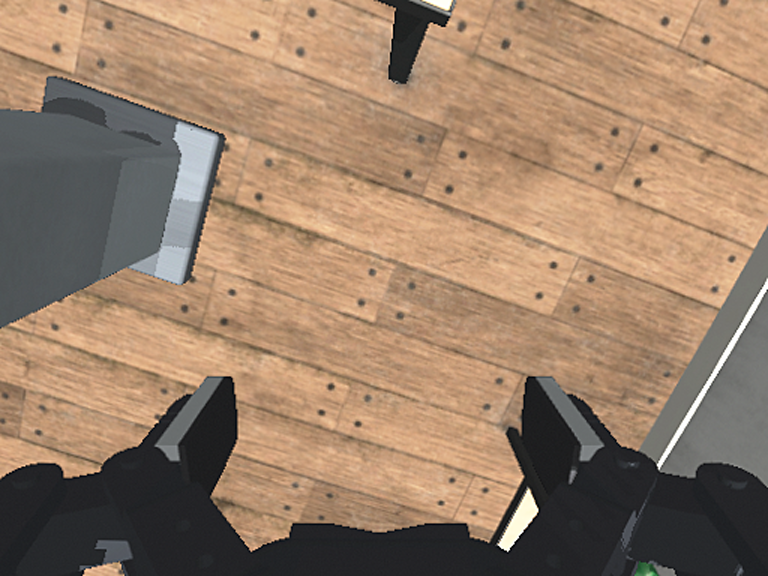

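Run:
```python
from h import *
d=save('top','top1.png',crop=(220,170,420,300),s=4)
pts={'spindle':(267,216),'eye':(267,231),'bottle':(310,152),'lamp':(335,88),'lamparm':(280,98),'cab':(230,90),'rest':(360,200),'handle':(368,238),'shank':(373,205),'tray':(285,285),'bead':(310,265),'dark':(129,187),'fake':(214,218)}
for k,p in pts.items(): print(k,bydepth(d,p).round(3),onplane(d,p,0).round(3))
print(d['fx'],d['z_map'].min(),rays(d,(256,192))[0])
```

```text
spindle [[ 0.622 -0.078  0.096]] [[ 0.631 -0.081  0.   ]]
eye [[ 0.589 -0.078  0.054]] [[ 0.592 -0.08   0.   ]]
bottle [[ 0.772 -0.183  0.101]] [[ 0.798 -0.198  0.   ]]
lamp [[ 0.954 -0.262  0.045]] [[ 0.974 -0.271  0.   ]]
lamparm [[ 0.856 -0.106  0.229]] [[ 0.949 -0.123  0.   ]]
cab [[0.906 0.002 0.159]] [[0.974 0.012 0.   ]]
rest [[ 0.668 -0.321  0.002]] [[ 0.668 -0.322  0.   ]]
handle [[ 0.568 -0.317  0.071]] [[ 0.57  -0.336  0.   ]]
shank [[ 0.647 -0.336  0.061]] [[ 0.655 -0.354  0.   ]]
tray [[ 0.457 -0.121  0.011]] [[ 0.457 -0.122  0.   ]]
bead [[ 0.505 -0.187 -0.001]] [[ 0.505 -0.186  0.   ]]
dark [[0.692 0.238 0.123]] [[0.713 0.277 0.   ]]
fake [[0.628 0.056 0.   ]] [[0.628 0.056 0.   ]]
401.2548299070554 0.0 [ 0.53172754 -0.04913964  1.03111492]
```

View pics/top1.png

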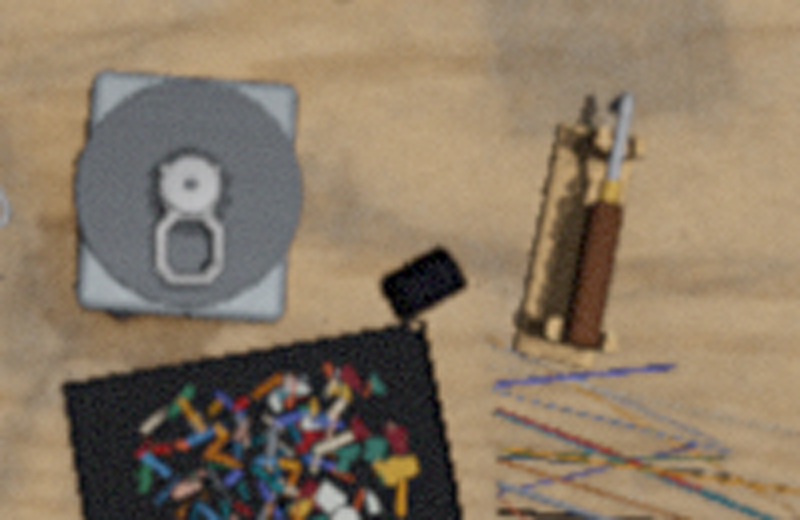

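```bash
cat >> h.py <<'E'
from scipy.spatial.transform import Rotation as Ro
def plan(pos,yaw_y,s=None,flip=None):
    """tool down, jaw axis y at heading yaw_y (rad) mod pi; return shift (tool axes,cm) and rotvec deg"""
    s=s or sense(); R0=Rq(s['tool_rot']); out=[]
    for k in (0,np.pi):
        y=np.array([np.cos(yaw_y+k),np.sin(yaw_y+k),0]); x=np.array([0,0,-1.]); R1=np.stack([x,y,np.cross(x,y)],1)
        rv=Ro.from_matrix(R0.T@R1).as_rotvec(degrees=True); out.append((np.linalg.norm(rv),rv))
    out.sort(key=lambda a:a[0]); 
    return (R0.T@(np.array(pos)-s['ee_pos'])*100).round(2), out[0][1].round(2), out[1][1].round(2)
E
python3 - <<'E'
from h import *
print(Rq(sense()['tool_rot']).round(3))
d=get_image('top'); hsv=cv2.cvtColor(d['img'],cv2.COLOR_RGB2HSV)
sub=d['img'][180:270,340:400].astype(int)
m=((sub[...,0]-sub[...,2]>25)&(sub.sum(2)<330)).astype(np.uint8)
n,l,st,c=cv2.connectedComponentsWithStats(m); 
for i in range(1,n):
    if st[i,4]>40: print(st[i],c[i])
i=1+st[1:,4].argmax(); ys,xs=np.where(l==i); r=cv2.minAreaRect(np.stack([xs+340,ys+180],1).astype(np.float32)); print(r)
b=cv2.boxPoints(r); P=onplane(d,b,0.068); print(P.round(3))
tip=onplane(d,[(376.5,196)],0.06); print('hook',tip)
E
```

```text
[[-0.     0.335 -0.942]
 [ 0.001 -0.942 -0.335]
 [-1.    -0.001 -0.   ]]
[  8  14  28  65 826] [23.17191283 52.2905569 ]
((363.0400085449219, 226.71995544433594), (23.4759464263916, 65.61951446533203), 8.13010311126709)
[[ 0.523 -0.265  0.068]
 [ 0.678 -0.295  0.068]
 [ 0.668 -0.351  0.068]
 [ 0.514 -0.319  0.068]]
hook [[ 0.66948757 -0.34644214  0.06      ]]
```

Run:
```python
from h import *
print(plan((0.54,-0.315,0.25),np.pi/2-0.17)); d=get_image('wrist'); print(np.array(d['tool_from_camera']).round(3))
```

```text
(array([  0.  ,  -7.2 , -40.31]), array([2.932e+01, 1.000e-02, 5.000e-02]), array([-1.5068e+02, -6.0000e-02,  1.0000e-02]))
[[-0.    -0.288  0.958 -0.124]
 [ 1.    -0.001  0.     0.001]
 [ 0.     0.958  0.288 -0.072]
 [ 0.     0.     0.     1.   ]]
```

```bash
python3 -m pendant '[[[0,0,-0.6,-3.36,0,0,0],[0,0,-0.6,-3.36,0,0,0],[0,0,-0.6,-3.36,0,0,0],[0,0,-0.6,-3.36,0,0,0],[0,0,-0.6,-3.36,0,0,0],[0,0,-0.6,-3.36,0,0,0],[0,0,-0.6,-3.36,0,0,0],[0,0,-0.6,-3.36,0,0,0],[0,0,-0.6,-3.36,0,0,0],[0,0,-0.6,-3.36,0,0,0]]]'
python3 -m pendant '[[[0,0,-0.6,-3.36,0,0,0],[0,0,-0.6,-3.36,0,0,0],[0,0,0,0,5.9,0,0],[0,0,0,0,5.9,0,0],[0,0,0,0,5.9,0,0],[0,0,0,0,5.9,0,0],[0,0,0,0,5.8,0,0],[0,0,0,0,0,0,0],[0,0,0,0,0,0,0]]]'
python3 - <<'E'
from h import *
s=sense(); d=save('wrist','w1.png',s=1.5); print(s['ee_pos'],s['joint_positions'],plan((0.54,-0.315,0.25),np.pi/2-0.17))
E
```

```text
time: 1.13
ee_pos: [0.4822, -0.3479, 0.2503]
tool_rot: [0.12, 0.697, 0.12, -0.697]
ft_force: [-0.4, -0.5, -0.2]
opening: 0.0855
time: 1.88
ee_pos: [0.5401, -0.3152, 0.2501]
tool_rot: [0.06, -0.705, 0.06, 0.705]
ft_force: [0.9, -0.4, 0.3]
opening: 0.085
[ 0.5400981  -0.31516542  0.25014851] [-6.46194095e-01  4.67791883e-01  2.16769032e-02  1.12490612e+00
 -3.21374509e-06  2.66413511e+00] (array([ 0.02, -0.02,  0.01]), array([0.06, 0.01, 0.01]), array([-1.7994e+02, -1.0000e-02,  2.0000e-02]))
```

View pics/w1.png

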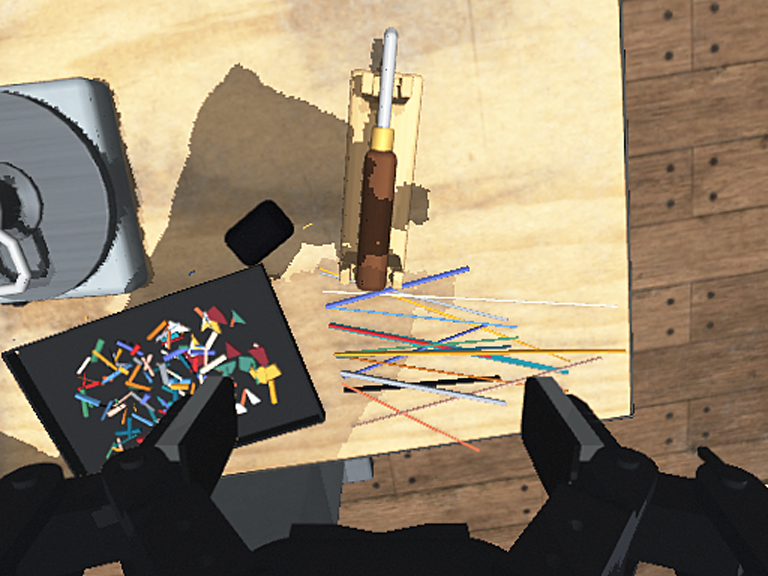

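Run:
```python
from h import *
s=sense(); d=get_image('wrist'); im=d['img'].astype(int)
hsv=cv2.cvtColor(d['img'],cv2.COLOR_RGB2HSV)
sub=np.zeros(im.shape[:2],np.uint8); sub[90:200,225:275]=1
m=((hsv[...,0]<12)&(hsv[...,1]>90)&(hsv[...,2]<170)&(sub>0)).astype(np.uint8)
n,l,st,c=cv2.connectedComponentsWithStats(m); i=1+st[1:,4].argmax(); print(st[i])
ys,xs=np.where(l==i)
rows=[]
for y in range(ys.min()+4,ys.max()-3,4):
    x=xs[ys==y]; rows.append((( x.min()+x.max())/2,y)); 
P=onplane(d,rows,0.065,s); 
v=np.polyfit(P[:,0],P[:,1],1); print('heading',np.arctan(v[0]),v)
x=xs[ys>=ys.max()-1]; print('rear',onplane(d,[(x.mean(),ys.max())],0.065,s)); x=xs[ys<=ys.min()+1]; print('front',onplane(d,[(x.mean(),ys.min())],0.068,s))
print('hook top',onplane(d,[(390/1.5,30/1.5)],0.064,s), bydepth(d,[(260,23)],s), bydepth(d,[(248,140)],s))
```

```text
[ 238  100   26   94 1432]
heading -0.25324834885874536 [-0.25880495 -0.1723363 ]
rear [[ 0.52368311 -0.30813615  0.065     ]]
front [[ 0.61010079 -0.32771348  0.068     ]]
hook top [[ 0.67471273 -0.34632371  0.064     ]] [[ 0.67246047 -0.34596205  0.06351598]] [[ 0.57533888 -0.31850456  0.06967137]]
```

Run:
```python
from h import *
print(plan((0.574,-0.321,0.06),np.pi/2-0.25))
```

```text
(array([19.02, -0.  , -3.44]), array([4.61, 0.01, 0.  ]), array([-1.7539e+02, -1.0000e-02,  1.0000e-02]))
```

```bash
python3 -m pendant '[[[0.3,2,0,-1.72,0,0,0],[0.3,2,0,-1.72,0,0,0],[0.3,0,0,0,4.6,0,0],[0.3,3,0,0,0,0,0],[0.3,3,0,0,0,0,0],[0.3,3,0,0,0,0,0],[0.3,0,0,0,0,0,0],[0.3,0,0,0,0,0,0]]]'
python3 - <<'E'
from h import *
s=sense(); d=save('wrist','w2.png',s=1.5); print(s['ee_pos'],plan((0.574,-0.321,0.06),np.pi/2-0.25)[:2])
E
```

```text
time: 2.65
ee_pos: [0.5727, -0.3203, 0.1189]
tool_rot: [0.089, -0.7, 0.088, 0.703]
ft_force: [-0.6, 0.5, 0.2]
opening: 0.0601
[ 0.57273828 -0.32025199  0.11887714] (array([ 6.09, -0.02,  0.02]), array([-0.06,  0.01,  0.01]))
```

View pics/w2.png

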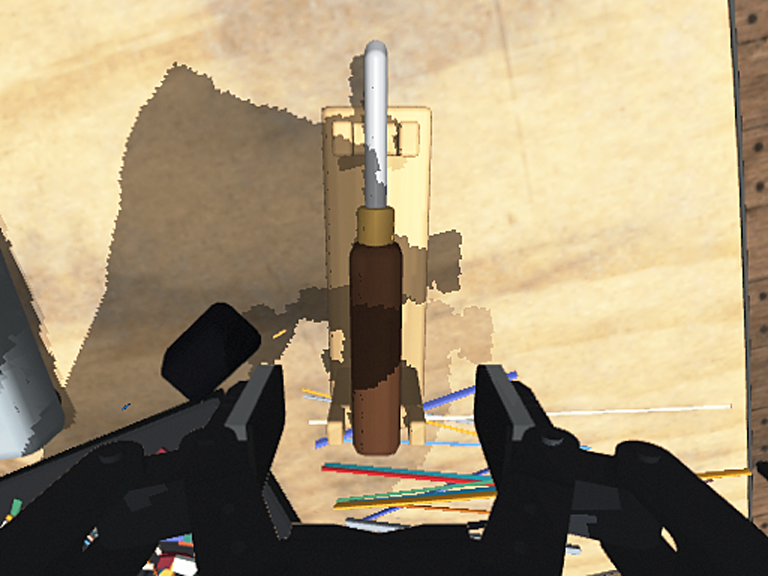

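```bash
python3 -m pendant '[[[0.3,2,0,0,0,0,0],[0.3,2,0,0,0,0,0],[0.3,1.5,0,0,0,0,0],[0.3,0.5,0,0,0,0,0],[0.3,0,0,0,0,0,0],[0.3,0,0,0,0,0,0],[1,0,0,0,0,0,0],[1,0,0,0,0,0,0],[1,0,0,0,0,0,0],[1,0,0,0,0,0,0]]]'
python3 -m pendant '[[[1,0,0,0,0,0,0],[1,0,0,0,0,0,0],[1,0,0,0,0,0,0],[1,0,0,0,0,0,0]]]'
```

```text
time: 3.53
ee_pos: [0.5747, -0.3215, 0.0616]
tool_rot: [-0.088, 0.702, -0.089, -0.701]
ft_force: [-0.0, 0.2, 5.4]
opening: 0.0188
time: 3.87
ee_pos: [0.5748, -0.3215, 0.0616]
tool_rot: [-0.088, 0.702, -0.089, -0.701]
ft_force: [-1.4, 1.0, 5.1]
opening: 0.0193
```

```bash
python3 -m pendant '[[[1,-1,0,0,0,0,0],[1,-2,0,0,0,0,0],[1,-3,0,0,0,0,0],[1,-3,0,0,0,0,0],[1,-3,0,0,0,0,0],[1,0,0,0,0,0,0],[1,0,0,0,0,0,0]]]'
python3 - <<'E'
from h import *
s=sense(); d=save('wrist','w3.png',s=1.5); print(s['ee_pos'],s['opening'],plan((0.46,-0.079,0.19),np.pi/2)[:2])
E
```

```text
time: 4.45
ee_pos: [0.575, -0.3219, 0.1827]
tool_rot: [-0.088, 0.703, -0.089, -0.7]
ft_force: [-0.4, 0.1, -2.4]
opening: 0.019
[ 0.5750193  -0.32188155  0.18274619] 0.018968688883611678 (array([ -0.95, -20.61,  17.06]), array([-14.42,  -0.03,  -0.02]))
```

View pics/w3.png

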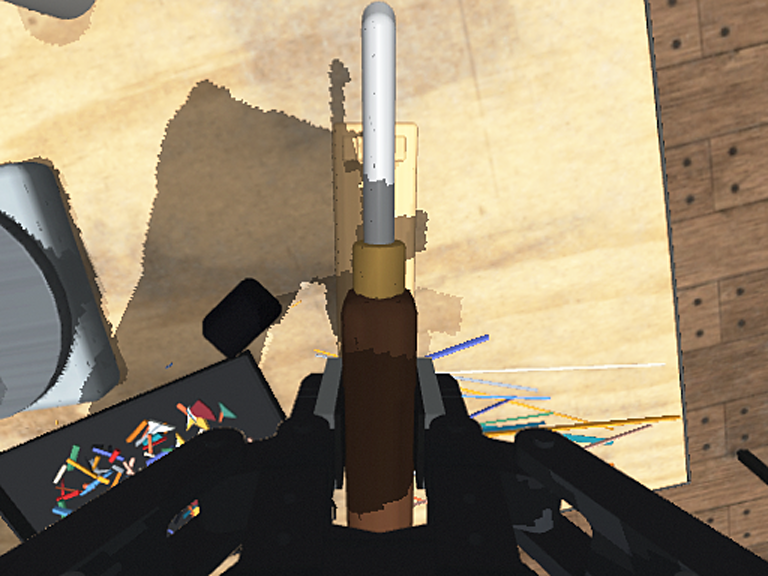

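```bash
python3 -m pendant '[[[1,-0.1,-2.06,1.71,0,0,0],[1,-0.1,-2.06,1.71,0,0,0],[1,-0.1,-2.06,1.71,0,0,0],[1,-0.1,-2.06,1.71,0,0,0],[1,-0.1,-2.06,1.71,0,0,0],[1,-0.1,-2.06,1.71,0,0,0],[1,-0.1,-2.06,1.71,0,0,0],[1,-0.1,-2.06,1.71,0,0,0],[1,-0.1,-2.06,1.71,0,0,0],[1,-0.1,-2.06,1.71,0,0,0]]]'
python3 -m pendant '[[[1,0,0,0,-5,0,0],[1,0,0,0,-5,0,0],[1,0,0,0,-4.4,0,0],[1,0,0,0,0,0,0],[1,0,0,0,0,0,0],[1,0,0,0,0,0,0]]]'
python3 - <<'E'
from h import *
s=sense(); d=save('wrist','w4.png',s=1.5); np.save('w4.npy',d,allow_pickle=True);print(s['ee_pos'],s['joint_positions'],plan((0.46,-0.079,0.19),np.pi/2)[:2])
d=save('top','top4.png',crop=(220,170,320,270),s=6)
E
```

```text
time: 5.33
ee_pos: [0.4574, -0.0774, 0.1885]
tool_rot: [0.089, -0.7, 0.089, 0.703]
ft_force: [1.2, 0.6, -0.6]
opening: 0.0184
time: 5.83
ee_pos: [0.459, -0.0788, 0.1894]
tool_rot: [0.001, -0.706, 0.001, 0.708]
ft_force: [-0.5, 0.6, -1.5]
opening: 0.0189
[ 0.45897558 -0.07884507  0.18940527] [-3.28811774e-01  2.28036189e-01 -4.96090024e-01  8.48675917e-01
 -3.26463077e-05  2.81484499e+00] (array([-0.04,  0.  , -0.08]), array([-0.1 ,  0.08,  0.03]))
```

View pics/w4.png

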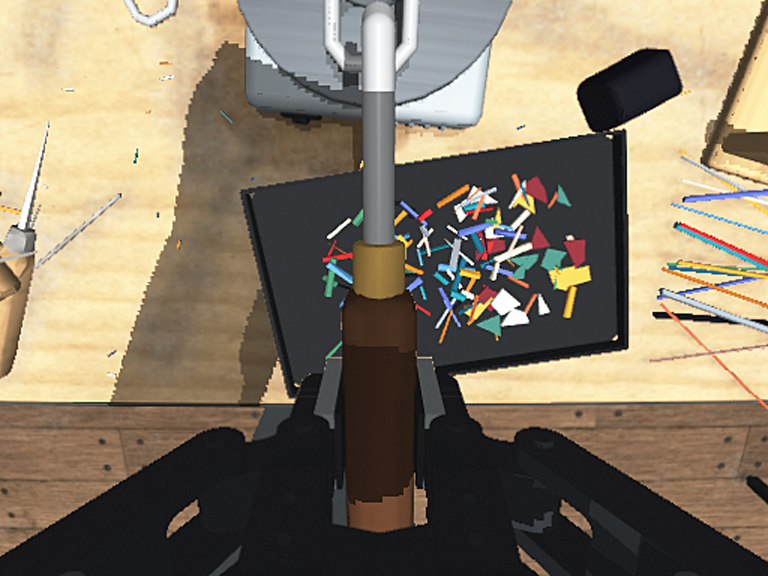

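View pics/top4.png

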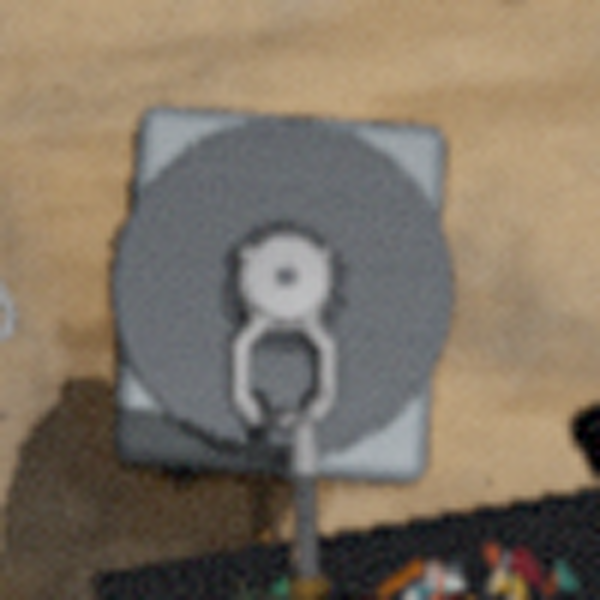

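Run:
```python
from h import *
d=get_image('top')
f=lambda u,v:(220+(u+.5)/6-.5,170+(v+.5)/6-.5)
h=onplane(d,[f(286,275)],.095)[0]
L=onplane(d,[f(240,360),f(331,360),f(285,326),f(286,411)],.077)
print(h,L.round(4)); 
print('hook top end', onplane(d,[f(303,424)],.190)[0], bydepth(d,[f(305,440)])[0])
for k in [(300,436),(305,450),(306,480)]: print(bydepth(d,[f(*k)]).round(4))
s=sense(); dw=get_image('wrist'); 
for p in [(252,10),(252,40)]: print('w',bydepth(dw,[p],s).round(4))
# eye wires in wrist img
print(onplane(dw,[(330/1.5,30/1.5),(410/1.5,30/1.5),(378/1.5,83/1.5)],.075,s).round(4), bydepth(dw,[(222,20),(275,20)],s).round(4))
```

```text
[ 0.62322195 -0.0783237   0.095     ] [[ 0.5916 -0.0599  0.077 ]
 [ 0.591  -0.0959  0.077 ]
 [ 0.6047 -0.078   0.077 ]
 [ 0.5712 -0.0777  0.077 ]]
hook top end [ 0.56193839 -0.08009173  0.19      ] [ 0.55634581 -0.0805686   0.19229032]
[[ 0.5578 -0.079   0.1891]]
[[ 0.553  -0.0805  0.1907]]
[[ 0.5426 -0.0806  0.1923]]
w [[ 0.5609 -0.0805  0.1911]]
w [[ 0.5515 -0.0805  0.1906]]
[[ 0.5822 -0.0591  0.075 ]
 [ 0.5821 -0.0945  0.075 ]
 [ 0.5601 -0.0803  0.075 ]] [[ 0.5807 -0.061   0.082 ]
 [ 0.5809 -0.0952  0.0809]]
```

```bash
python3 -m pendant '[[[1,0,-0.2,-1.4,0,0,0],[1,0,0,-1.4,0,0,0],[1,1.5,0,0,0,0,0],[1,2,0,0,0,0,0],[1,1.5,0,0,0,0,0],[1,0.7,0,0,0,0,0],[1,0,0,0,0,0,0],[1,0,0,0,0,0,0],[1,0,0,0,0,0,0]]]'
python3 - <<'E'
from h import *
s=sense(); print(s['ee_pos'],s['ft_force'])
d=save('wrist','w5.png',crop=(150,0,350,130),s=4)
d=save('top','top5.png',crop=(220,170,320,270),s=6)
d=save('scene','scene5.png',crop=(220,180,320,255),s=8)
E
```

```text
time: 6.78
ee_pos: [0.4884, -0.0773, 0.1341]
tool_rot: [0.0, 0.708, -0.0, -0.707]
ft_force: [-0.2, -0.2, -1.0]
opening: 0.0193
[ 0.48837207 -0.07725894  0.13414954] [-0.19334997 -0.17531936 -1.03084073]
```

View pics/w5.png

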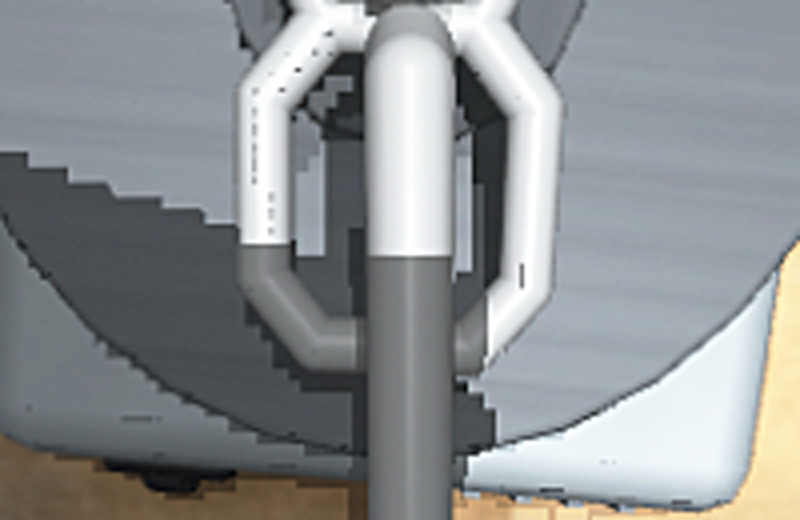

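View pics/top5.png

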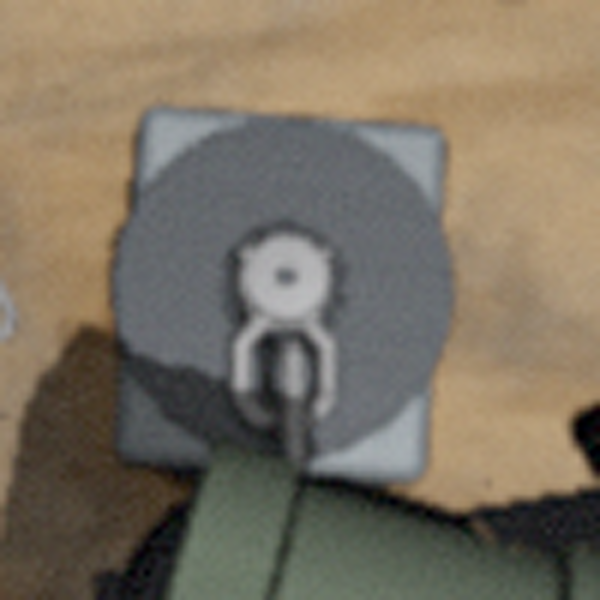

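View pics/scene5.png

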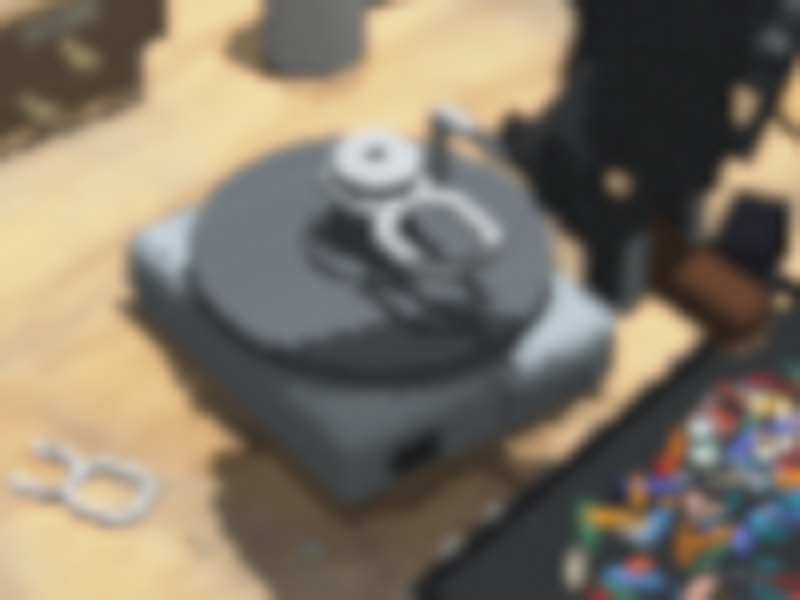

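```bash
python3 -m pendant '[[[1,0.5,-0.15,0,0,0,0],[1,1,0,0,0,0,0],[1,0.7,0,0,0,0,0],[1,0.3,0,0,0,0,0],[1,0,0,0,0,0,0],[1,0,0,0,0,0,0]]]'
python3 -m pendant '[[[1,0.5,0,0,0,0,0],[1,0.5,0,0,0,0,0],[1,0.4,0,0,0,0,0],[1,0,0,0,0,0,0],[1,0,0,0,0,0,0]]]'
python3 - <<'E'
from h import *
s=sense(); print(s['ee_pos'],s['ft_force'])
d=save('wrist','w6.png',crop=(150,0,350,130),s=4)
d=save('scene','scene6.png',crop=(220,180,320,255),s=8)
E
```

```text
time: 7.43
ee_pos: [0.4873, -0.0754, 0.1078]
tool_rot: [0.0, -0.707, -0.0, 0.708]
ft_force: [0.1, -0.4, -1.4]
opening: 0.019
time: 7.85
ee_pos: [0.4874, -0.0754, 0.0939]
tool_rot: [0.0, -0.707, 0.0, 0.707]
ft_force: [0.3, 1.0, -1.9]
opening: 0.0189
[ 0.48737804 -0.07540567  0.0939254 ] [ 0.30815518  0.98165687 -1.89111221]
```

View pics/w6.png

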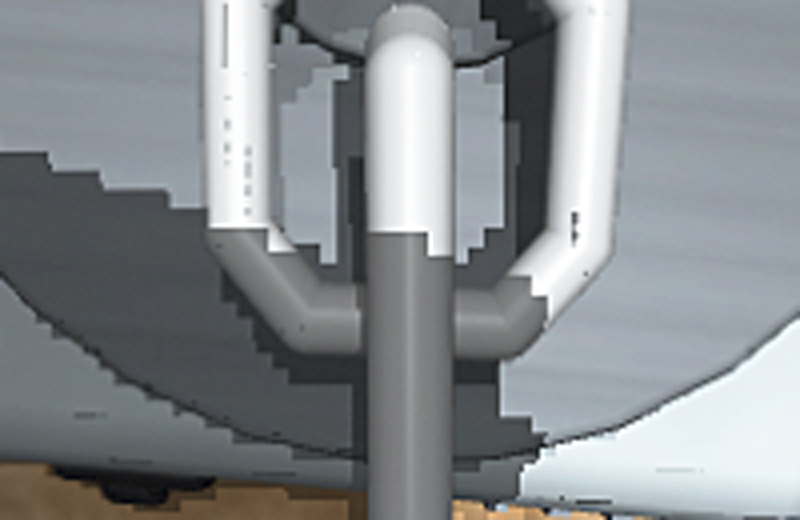

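View pics/scene6.png

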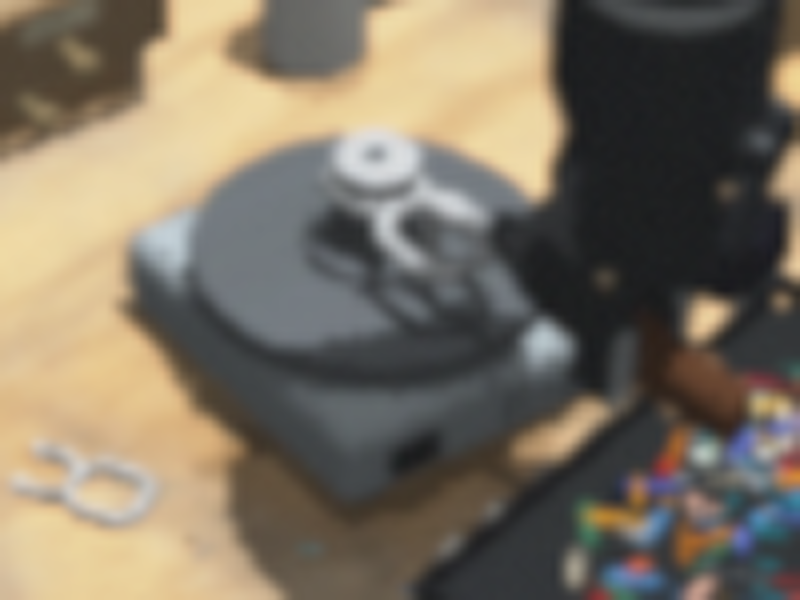

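```bash
python3 -m pendant '[[[1,0,0,0.5,0,0,0],[1,0,0,0.4,0,0,0],[1,0,0,0.3,0,0,0],[1,0,0,0.2,0,0,0],[1,0,0,0,0,0,0]]]'
python3 -m pendant '[[[1,0,0,0.2,0,0,0],[1,0,0,0.2,0,0,0],[1,0,0,0,0,0,0]]]'
python3 -m pendant '[[[1,0,0,0.2,0,0,0],[1,0,0,0.2,0,0,0],[1,0,0,0,0,0,0]]]'
python3 - <<'E'
from h import *
d=save('wrist','w7.png',crop=(150,0,350,130),s=4)
E
```

```text
time: 8.37
ee_pos: [0.4732, -0.0755, 0.0944]
tool_rot: [0.0, -0.707, 0.0, 0.707]
ft_force: [0.7, 0.3, -1.8]
opening: 0.019
time: 8.62
ee_pos: [0.4721, -0.076, 0.0952]
tool_rot: [0.0, 0.709, -0.0, -0.705]
ft_force: [5.4, 0.3, -1.6]
opening: 0.019
time: 8.87
ee_pos: [0.4705, -0.0764, 0.096]
tool_rot: [0.0, 0.711, -0.0, -0.704]
ft_force: [8.9, -0.0, -1.8]
opening: 0.0193
```

View pics/w7.png

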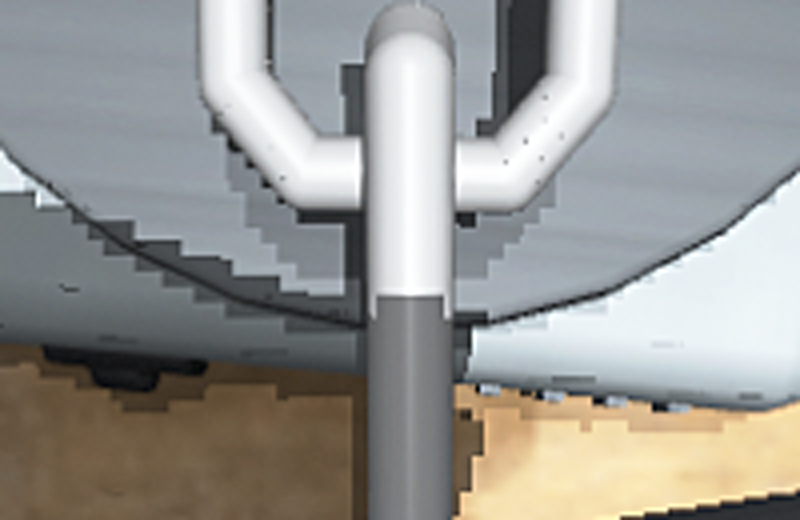

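```bash
python3 -m pendant '[[[1,0,0,0.2,0,0,0],[1,0,0,0.2,0,0,0],[1,0,0,0,0,0,0]]]'
python3 -m pendant '[[[1,0,0,0.2,0,0,0],[1,0,0,0.2,0,0,0],[1,0,0,0,0,0,0]]]'
python3 -m pendant '[[[1,0,0,0.2,0,0,0],[1,0,0,0.2,0,0,0],[1,0,0,0,0,0,0]]]'
python3 - <<'E'
from h import *
d=save('wrist','w8.png',crop=(150,0,350,130),s=4)
d=save('top','top8.png',crop=(220,170,320,270),s=6)
E
```

```text
time: 9.17
ee_pos: [0.4635, -0.0759, 0.0951]
tool_rot: [0.0, 0.708, -0.0, -0.706]
ft_force: [2.9, -0.5, -1.7]
opening: 0.0186
time: 9.42
ee_pos: [0.4557, -0.0751, 0.0937]
tool_rot: [0.0, -0.706, -0.0, 0.708]
ft_force: [-0.2, 1.4, -1.3]
opening: 0.0189
time: 9.67
ee_pos: [0.4527, -0.0753, 0.094]
tool_rot: [0.0, -0.707, 0.0, 0.708]
ft_force: [0.4, 0.2, -1.5]
opening: 0.0189
```

View pics/w8.png

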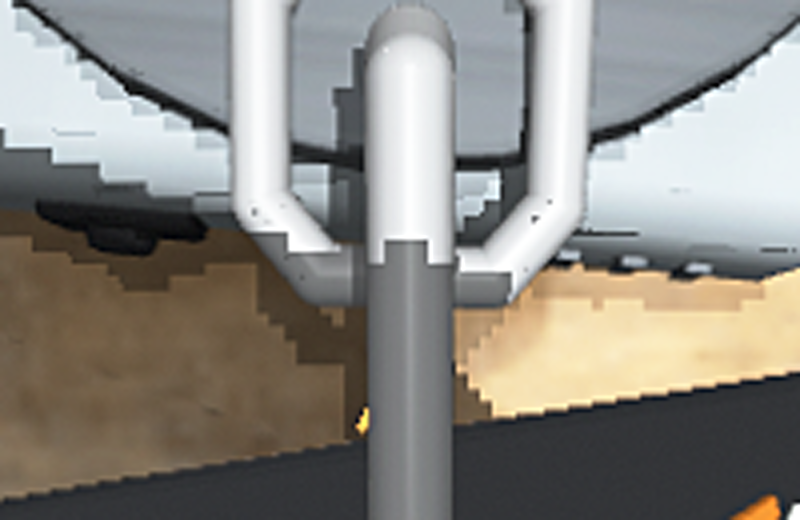

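View pics/top8.png

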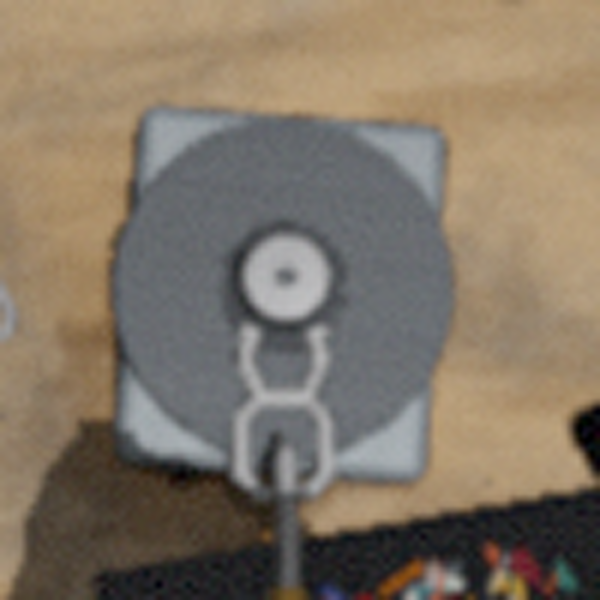

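```bash
python3 -m pendant '[[[1,0,0,0,0,0,0],[1,-0.5,0,0,0,0,0],[1,-0.7,0,0,0,0,0],[1,-1,0,0,0,0,0],[1,-1,0,0,0,0,0],[1,-2,0,0,0,0,0],[1,-2,0,0,0,0,0],[1,-2,0,0,0,0,0],[1,0,0,0,0,0,0],[1,0,0,0,0,0,0]]]'
python3 - <<'E'
from h import *
s=sense(); print(s['ee_pos'])
d=save('wrist','w9.png',s=1.5)
d=save('top','top9.png',crop=(220,170,320,270),s=6)
d=save('scene','scene9.png',crop=(220,180,320,255),s=8)
print(plan((0.574,-0.321,0.183),np.pi/2-.25)[:2])
E
```

```text
time: 10.6
ee_pos: [0.4547, -0.0758, 0.1877]
tool_rot: [0.0, 0.708, -0.0, -0.706]
ft_force: [0.4, 1.1, -2.5]
opening: 0.0187
[ 0.4547068  -0.07582002  0.18769226]
(array([  0.22,  24.57, -12.12]), array([14.3 ,  0.09,  0.02]))
```

View pics/w9.png

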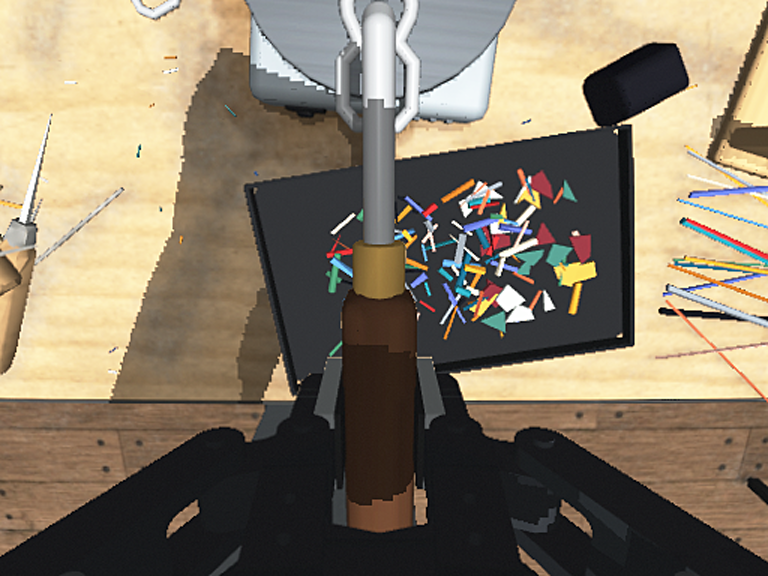

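View pics/top9.png

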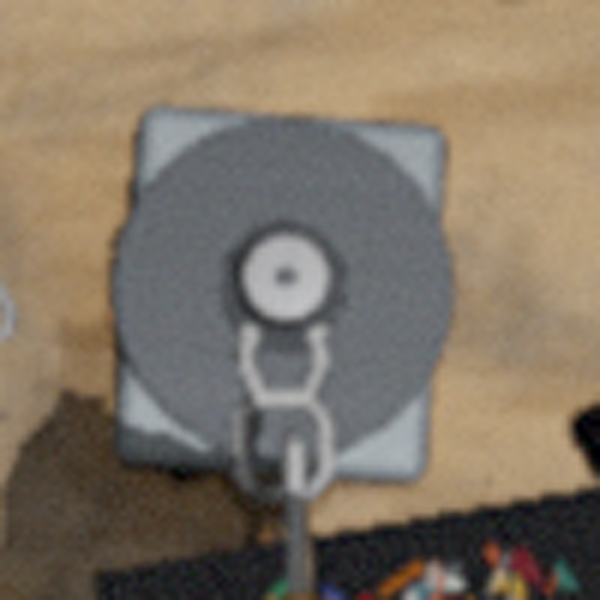

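View pics/scene9.png

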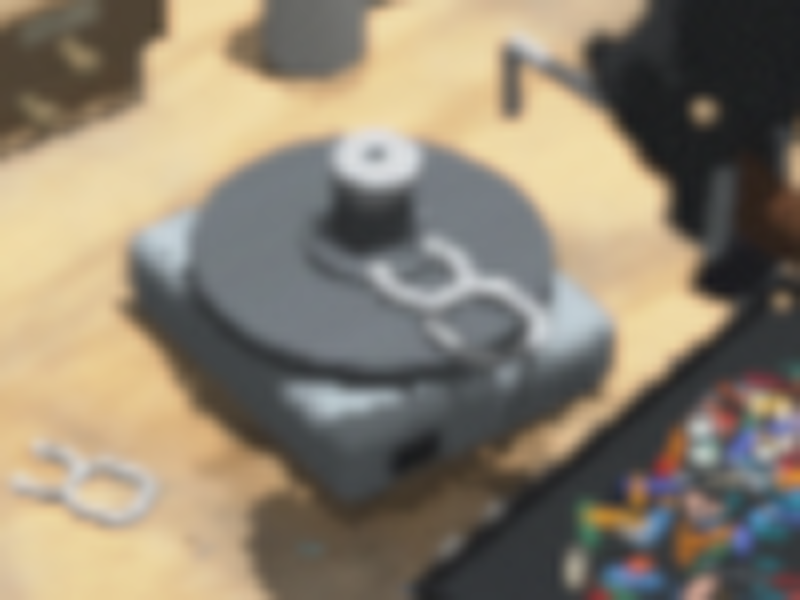

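```bash
python3 -m pendant '[[[1,0,2.45,-1.2,0,0,0],[1,0,2.45,-1.2,0,0,0],[1,0,2.45,-1.2,0,0,0],[1,0,2.45,-1.2,0,0,0],[1,0,2.45,-1.2,0,0,0],[1,0,2.45,-1.2,0,0,0],[1,0,2.45,-1.2,0,0,0],[1,0,2.45,-1.2,0,0,0],[1,0,2.45,-1.2,0,0,0],[1,0,2.5,-1.3,0,0,0]]]'
python3 -m pendant '[[[1,0,0,0,4.8,0,0],[1,0,0,0,4.8,0,0],[1,0,0,0,4.7,0,0],[1,0,0,0,0,0,0],[1,0,0,0,0,0,0],[1,0,0,0,0,0,0],[1,0,0,0,0,0,0]]]'
python3 - <<'E'
from h import *
s=sense(); print(s['ee_pos'],s['joint_positions'][5])
d=save('wrist','w10.png',s=1.5)
print(plan((0.5748,-0.3215,0.0616),np.pi/2-.25)[:2])
E
```

```text
time: 11.58
ee_pos: [0.5742, -0.3217, 0.1843]
tool_rot: [0.001, -0.706, -0.0, 0.708]
ft_force: [1.0, -0.5, -0.8]
opening: 0.0188
time: 12.17
ee_pos: [0.5744, -0.3208, 0.1859]
tool_rot: [0.088, -0.701, 0.088, 0.702]
ft_force: [-0.2, 0.4, -1.8]
opening: 0.0193
[ 0.57444222 -0.32076307  0.18587656] 2.768790607622838
(array([12.44,  0.06, -0.05]), array([0.07, 0.02, 0.01]))
```

View pics/w10.png

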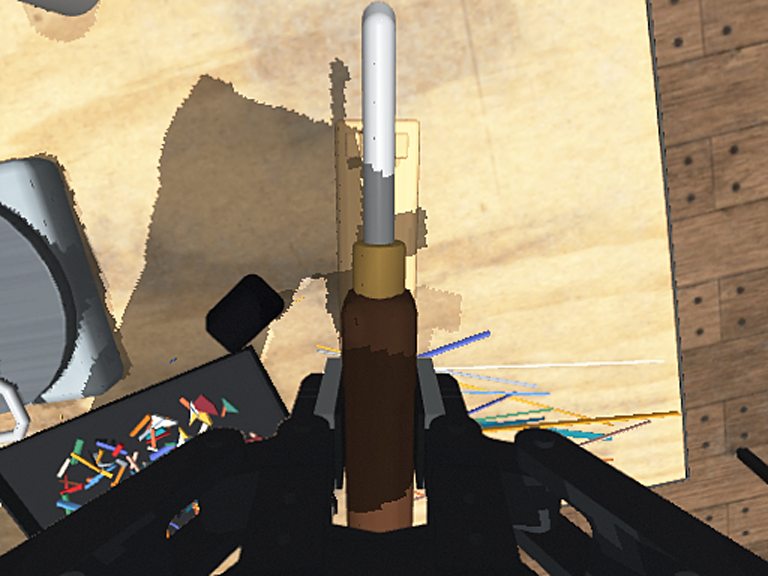

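```bash
python3 -m pendant '[[[1,2,0.06,0,0,0,0],[1,3,0,0,0,0,0],[1,3,0,0,0,0,0],[1,1.5,0,0,0,0,0],[1,0.8,0,0,0,0,0],[1,0,0,0,0,0,0],[1,0,0,0,0,0,0],[1,0,0,0,0,0,0]]]'
python3 - <<'E'
from h import *
print(plan((0.5748,-0.3215,0.0616),np.pi/2-.25)[:2]); print(sense()['ft_force'])
E
```

```text
time: 12.88
ee_pos: [0.5756, -0.3223, 0.085]
tool_rot: [-0.088, 0.702, -0.089, -0.701]
ft_force: [0.7, -0.1, -0.8]
opening: 0.0191
(array([ 2.34, -0.06,  0.1 ]), array([ 0.02, -0.15, -0.06]))
[ 0.74306913 -0.05880539 -0.75878042]
```

```bash
python3 -m pendant '[[[1,0.8,-0.06,0.1,0,0,0],[1,0.6,0,0,0,0,0],[1,0.4,0,0,0,0,0],[1,0.2,0,0,0,0,0],[1,0.2,0,0,0,0,0],[1,0,0,0,0,0,0],[1,0,0,0,0,0,0],[1,0,0,0,0,0,0]]]'
python3 - <<'E'
from h import *
print(plan((0.5748,-0.3215,0.0616),np.pi/2-.25)[:2]); print(sense()['ft_force'])
save('wrist','w11.png',s=1.5)
E
```

```text
time: 13.55
ee_pos: [0.5735, -0.3207, 0.0616]
tool_rot: [0.088, -0.702, 0.088, 0.702]
ft_force: [-1.5, 0.3, 3.7]
opening: 0.0192
(array([-0.  ,  0.05, -0.14]), array([0.01, 0.01, 0.  ]))
[-1.45934578  0.33943817  3.71174898]
```

View pics/w11.png

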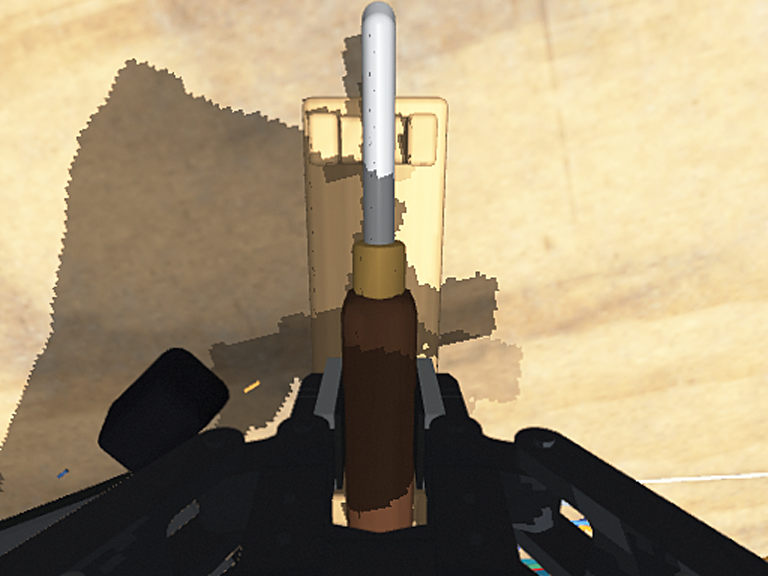

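```bash
python3 -m pendant '[[[0.5,0,0,0,0,0,0],[0.4,0,0,0,0,0,0],[0.3,0,0,0,0,0,0],[0.3,0,0,0,0,0,0],[0.3,0,0,0,0,0,0],[0.3,0,0,0,0,0,0],[0.3,-1,0,0,0,0,0],[0.3,-2,0,0,0,0,0],[0.3,-3,0,0,0,0,0],[0.3,-3,0,0,0,0,0]]]'
python3 -m pendant '[[[0.3,-3,0,0,0,0,0],[0.3,-3,0,0,0,0,0],[0.3,0,0,0,0,0,0],[0.3,0,0,0,0,0,0],[0.3,0,0,0,0,0,0]]]'
python3 - <<'E'
from h import *
s=sense();d=save('wrist','w12.png',s=1.5); print(bydepth(d,[(252,120),(252,170),(252,60)],s).round(3))
save('top','top12.png',s=1.5);save('scene','scene12.png',s=1.5)
E
```

```text
time: 14.43
ee_pos: [0.573, -0.3203, 0.1521]
tool_rot: [0.088, -0.701, 0.088, 0.702]
ft_force: [0.6, -0.7, 0.4]
opening: 0.0596
time: 14.85
ee_pos: [0.5734, -0.3206, 0.2114]
tool_rot: [-0.088, 0.702, -0.088, -0.702]
ft_force: [-0.4, 0.6, -0.4]
opening: 0.0599
[[ 0.627 -0.336  0.064]
 [ 0.588 -0.326  0.07 ]
 [ 0.672 -0.347  0.062]]
```

View pics/w12.png

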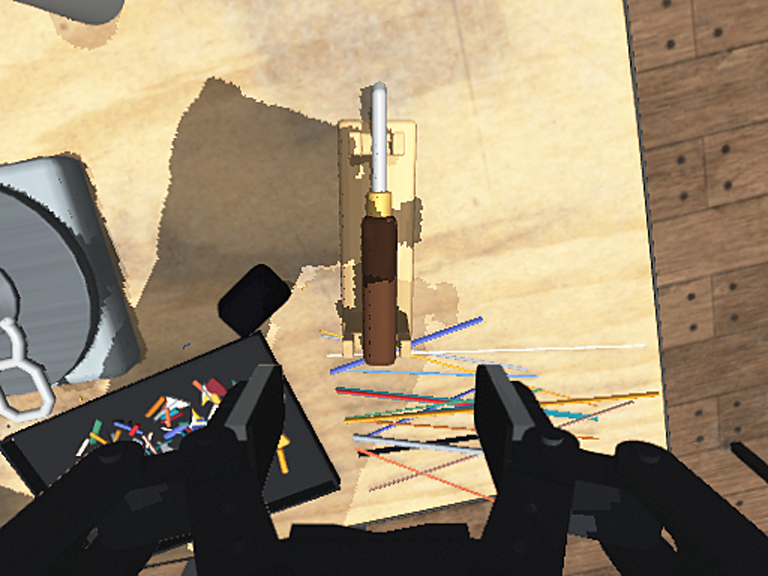

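View pics/top12.png

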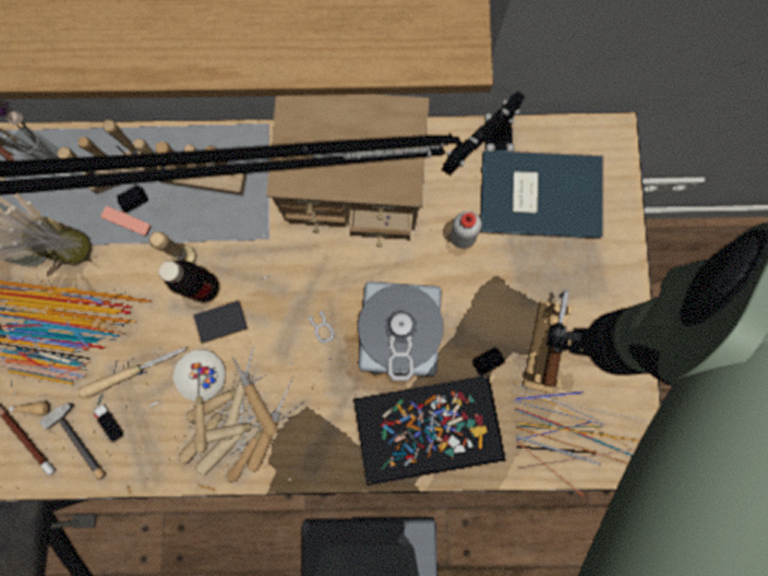

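View pics/scene12.png

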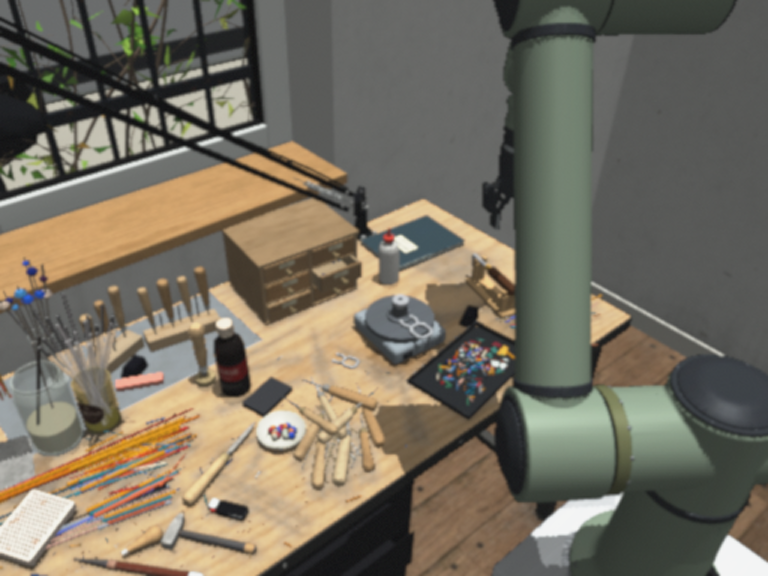

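The pick is back in its rest with the handle top at 70 mm. The clip lies on the grinder off the spindle, both bottles stand upright, and the arm is clear.

```bash
python3 -c "
from workcell import job_done; print(job_done())"
```

```text
the job is handed in; nothing more can be done
None
```

The clip is off the spindle and lying on the grinder's lap disc, and the pick is back in its rest. I handed the job in at about 15 s of the 67 s allowed.

- **The pull:** I gripped the pick by its handle, lowered the hook into the clip's eye and pulled level along the clip's axis. The highest force I read was about 9 N before the clip snapped free. I then lifted the hook straight up out of the eye.
- **Last checks:** The pictures show the clip flat on the disc, with its eye reaching just past the disc's edge. The pick is in both notches with the handle top at 70 mm, as it stood at the start. Both bottles are upright and the gripper is open about 15 cm above the pick. The gripper never touched the clip.
- **Small difference:** The pick went back about 1 to 2 mm from where it was taken. No check failed or disagreed beyond that.

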